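Start the light-curing unit

ROBOT

A 6-joint arm with a two-finger parallel gripper is mounted at the origin on the work surface. World frame = base frame: x ahead of the robot, y to its left, z up, the work surface at z = 0. Lengths are in m, angles in rad, forces in N, time in s.
With the tool pointing down it reaches from about 0.325 to 1 m from the base axis. Payload 5.1 kg.
Tool frame: the origin (TCP) lies on the centre line of the jaws, within the pads' length; the fingertips stand 8 mm ahead of it and the grasp point (between the pads) lies 11 mm behind it; z points along the fingers, y is the line along which they close (so a half turn about z gives the same grasp; the last joint's range is limited). The gripper opens to 85 mm and grips with 20 to 120 N. Pads are 22 mm wide; open, the fingers measure 114 mm over their backs; the gripper's body (76 mm by 85 mm) begins 54 mm behind the grasp point. The pads swing forward as they close: fully open they stand 13 mm farther back than shut.
Start: joints at [1.021, 0.124, 1.65, -0, 1.367, -0.083], TCP at [0.293, 0.58, 0.239] pointing down, gripper open.
Joint ranges: [-2.61, 2.61], [-1.02, 2.33], [0.03, 2.71], [-1.35, 4.49], [0.32, 2.68], [-2.91, 2.91]. Speed limits (rad/s): [2.57, 2.57, 3.14, 3.14, 3.14, 3.14].

INTERFACE

Orientations are given as a unit quaternion [w, x, y, z].
In Python, from rig import env gives the robot as it stands.
- The arm moves only by the tool servo_tool, never from a script. Its arguments are lists of equal length, an entry for each row: "rot": the turn, a rotation vector about the tool's x, y, z in degrees, a list of three; "travel": the shift along the tool's x, y, z in m, a list of three; "claw": the opening, from 0 (shut) to 1 (fully open). In form: {"rot": [[rx, ry, rz], ...], "travel": [[x, y, z], ...], "claw": [claw, ...]}. A call has 1 to 12 rows; each row shifts and turns the commanded pose from where the row before left it, along the tool's axes as they then stand; what a row does not reach is not made up. A row lasts 1/12 s, in which the tool goes at most 41.7 mm and 7.16 degrees, less where a joint would pass 70% of its speed; a pose out of reach is approached as far as the arm can. A call is refused whole if a number of a shift passes 0.0417 or a number of a turn 7.16, either way. A call with a gripper value outside its range is refused whole. The fingers move at their own pace and stop on an object; "force" is the grip in N (left out, the last holds). Time passes only in rows, so rows that do not move let the fingers close. It gives the time, the measured TCP pose, the force, the opening and the grip force at its end, in the units of the state.
- env.read_state(): the state, without advancing time (a new reading comes with each control period).
- env.camera(name): name is "scene" or "top" or "wrist"; returns the picture (400x640x3 uint8, red, green, blue); there is no depth.
- env.camera_info(name): a dict with "fx", "fy", "cx", "cy" (pixels), "rvec" (rotation vector, rad) and "tvec" (3), from world to camera coordinates, as OpenCV has them; the wrist camera has in their place "mount" (4x4, takes a point from camera to tool coordinates, whose origin is the TCP and whose axes are the flange's). Camera axes: x right, y down, z forward; pixel columns grow to the right and rows downward; lengths in m; the calibration is good to about 2 mm. A picture is of the moment at which its call begins: read the wrist's pose just before it. camera_info takes no time and is no camera call.
- env.hand_in(): hands the job in; it is judged then, once.
Trained networks look in the newest picture that a camera, given by its name, has taken for a name from the list of things; names that differ only in an ending like _2 or _b are one class to them, and where a whole thing is asked for, a point or a joint stands for the part that bears it (a point fixed in the world has none). Each returns a list of dicts, best first, with "p" (0 to 1); they miss things now and then, are a little off and sometimes report something else, mostly with a low value. They report only what shows in the picture. A call takes as long as a camera call. They do not tell look-alikes from the thing itself.
- env.spot_in(camera, label): "pixel" ([column, row] in pixels, amid what is visible of it).
- env.masks_of(camera, label): "mask" (400x640 bool, what is visible of it) and "pixel" ([column, row] in pixels, amid what is visible of it).
The state is a dict: "clock": time; "joints": joint angles; "joint_velocities": joint speeds; "joint_efforts": joint torques, N m; "tool_pos": TCP position; "ee_rot": TCP orientation; "contact_force": force on the tool from outside, world axes, zero at the start; "ft_torque": the same for the moment, N m; "width": opening from 0.0 (shut) to 1.0 (fully open); "grip_force": force on a finger pad.
Only numpy, scipy, OpenCV 4.12 (cv2) and the standard library are available. Lean on these libraries where they do the work, as an engineer would, in place of code of your own. Each camera call takes 0.05 s, during which the arm holds its last target. There are 200 camera calls.

TASK

Get the light-curing unit running on the dental model that lies in its drawer: with the fingertips push the drawer fully home, then push the raised hinged shield down flat over the window on top of the unit, then press the larger of the two round buttons all the way in and let go. Only push, gently: grip or lift nothing, do not touch the model in the drawer, do not press the small button, and leave everything else where it stands.

Things in the scene. Friction and masses are not known exactly. Their poses are not given: they have to be found in the camera images.
- unit: the light-curing unit, a low white box fixed to the bench, 200 mm deep (its x), 280 mm wide (its y), 90 mm high. Origin at the centre of its underside; its x axis points from its front (the robot's side) to its back, its y axis to its left as the robot sees it, z up. It is turned a little on the bench. The drawer and the shield are in its left part (middle at y = +45 mm), the two buttons on top of its right part (y = -95 mm).
- drawer (a joint): how far the drawer stands out of the unit's front, m: 0 fully home, starts 0.05 to 0.09, slides along the unit's x; about 1.5 N of friction, stays where it is left and stops hard at 0
- drawer_front (a point): centre of the front face of the drawer's pull ledge, a solid white ledge 120 mm wide, 24 mm high (40 to 64 mm above the bench) that sticks out 27 mm from the drawer's front panel (panel 10 to 68 mm above the bench). Push here along the unit's +x. The drawer itself is an open grey tray, 42 mm high, behind the panel.
- shield (a joint): opening angle of the shield, rad: 0 flat on the unit's top, starts 0.7 to 1.1; a stiff hinge (0.1 N m): it stays where it is left and must be pushed all the way down to its hard stop at 0
- shield_hinge (a point): middle of the shield's hinge line, which runs along the unit's y, 94.5 mm above the bench; the shield extends from here towards the unit's front when shut and swings up and back when opened
- shield_edge (a point): middle of the shield's free edge, on its upper (outer) face. The shield is a flat grey plate 100 mm from hinge to free edge, 130 mm wide, 5 mm thick; when it is shut its upper face is 97 mm above the bench
- start_top (a point): centre of the top of the larger button (the start button): grey, 32 mm across, in a black collar 48 mm across; its top is 108 mm above the bench. The two buttons stand one before the other on the unit, 60 mm apart; either may be the front one
- start (a joint): how far the larger button is pressed, m: 0 up, 0.006 all the way in (5 N); springs back
- lamp_top (a point): centre of the top of the small button: grey, 18 mm across, in a black collar 34 mm across; its top is 108 mm above the bench; not to be pressed
- lamp (a joint): how far the small button is pressed, m: 0 up, 0.006 all the way in
- cast: the dental model in the drawer, loose: black base with a plaster arch, 46 x 50 mm, 32 mm high, standing on the drawer's floor 16 mm above the bench, its top half-covered by the unit; it rides in with the drawer. Origin at the centre of its underside
- spare_cast: another dental model of the same kind (46 x 50 mm, 32 mm high), standing on the bench in front of the right part of the unit; origin at the centre of its underside; loose, to be left alone
- top_cast: a third such dental model, 32 mm high, standing on top of the unit at its rear right; origin at the centre of its underside; loose, to be left alone
- soap: blue bottle, 60 mm across, 170 mm high, standing to the left; origin at the centre of its underside; loose, to be left alone
- jar: jar, 66 mm across, 70 mm high, standing to the left; origin at the centre of its underside; loose, to be left alone
- bowl: black rubber mixing bowl, 100 mm across, 50 mm high, to the right; origin at the centre of its underside; loose, to be left alone
- spatula: spatula, 180 mm long, lying on the bench to the left; origin on its underside; loose, to be left alone
- cup: steel cup, 72 mm across, 90 mm high, to the right; origin at the centre of its underside; loose, to be left alone
There are look-alikes about, which are no part of the job. What is shaped like the cast but pink or turquoise is not meant.

How it is judged:
On the way, in this order (a step that is already met when the one before it is completed fails the run):
1. the drawer is pushed fully home (value of joint drawer below 0.004 m), for 0.1 s.
2. the shield is pushed down flat, with the drawer still home (value of joint drawer below 0.004 m and value of joint shield below 0.06 rad), for 0.1 s.
3. the larger button is pressed all the way in, with drawer and shield shut (all of step 2 and value of joint start above 0.0045 m), for 0.05 s.
4. the larger button is let go (value of joint start below 0.002 m), for 0.1 s.
At the end, for the whole second after the job is handed in: drawer within 4 mm of fully home, shield within 0.06 rad of flat, both buttons up, the model upright in the shut drawer at rest, every other loose thing within 20 mm of where it stood (all of step 2 and value of joint each of start, lamp below 0.002 m and x of cast in the frame of unit between -0.09 and 0.08 m and y of cast in the frame of unit between -0.02 and 0.11 m and angle between cast's own z axis and vertical below 0.2 rad and linear speed of cast below 0.02 m/s and distance of each of spare_cast, top_cast, soap, jar, bowl, spatula, cup from where it was at the start of the episode below 0.02 m); the robot touches nothing.
It fails at once if the small button is pressed (more than 3 mm) (value of joint lamp above 0.003 m).
It fails at once if the fingers touch the model in the drawer (contact force between the fingers and cast above 0.5 N).
It fails at once if the model in the drawer is lifted or tipped (z of cast in the frame of unit above 0.03 m or angle between cast's own z axis and vertical above 0.35 rad).
It fails at once if the drawer or the shield is pinched or rammed (more than 45 N) (contact force between the fingers and drawer above 45 N or contact force between the fingers and shield above 45 N).
It fails at once if another loose thing is moved more than 30 mm or lifted (distance of any of spare_cast, top_cast, soap, jar, bowl, spatula, cup from where it was at the start of the episode above 0.03 m).
It also fails if it takes over 54 s, if anything falls off the work surface, if the arm or the gripper's body presses on something with over 40 N, if the wrist force passes 120 N, or if a joint passes its speed limit or range.

## Working session

There is one attempt and no reset: what is moved stays moved. The work goes in short steps, Python scripts to look and compute and a tool call to move; the robot and the scene stay as the last step left them, time stands still between calls to the robot, and variables do not carry over. Pictures are saved under pics/ and viewed, at most 10 in all, crops included, and the job is handed in when it is done.

Besides the shell and the picture viewer there is one more tool, called after ">>>" by a JSON object that holds its "method" and its "body". servo_tool: Moves the arm, as the interface text tells. Its arguments: {"type":"object","properties":{"rot":{"type":"array"},"travel":{"type":"array"},"claw":{"type":"array"},"force":{"type":"number"}},"required":["rot","travel","claw"]}

```bash
mkdir -p pics
cat > h.py <<'E'
import numpy as np, cv2
from scipy.spatial.transform import Rotation as R
from rig import env
def cam(name):
    i=env.camera_info(name); K=np.array([[i['fx'],0,i['cx']],[0,i['fy'],i['cy']],[0,0,1.]])
    if 'mount' in i:
        s=env.read_state(); q=s['ee_rot']; T=np.eye(4); T[:3,:3]=R.from_quat([q[1],q[2],q[3],q[0]]).as_matrix(); T[:3,3]=s['tool_pos']
        M=np.linalg.inv(T@np.array(i['mount'])); return K,M[:3,:3],M[:3,3]
    return K,cv2.Rodrigues(np.array(i['rvec'],float))[0],np.array(i['tvec'],float).ravel()
def proj(c,p): 
    K,A,t=c; v=K@(A@np.asarray(p,float)+t); return v[:2]/v[2]
def onz(c,px,z):
    K,A,t=c; o=-A.T@t; d=A.T@np.linalg.inv(K)@np.array([px[0],px[1],1.]); return o+d*(z-o[2])/d[2]
def save(n,f): 
    im=env.camera(n); cv2.imwrite('pics/'+f,im[:,:,::-1]); return im
E
python3 - <<'E'
from h import *
np.set_printoptions(precision=4,suppress=True)
for n in ['scene','top']:
    save(n,n+'1.png'); c=cam(n); print(n,-c[1].T@c[2])
    for l in ['unit','drawer_front','shield_hinge','shield_edge','start_top','lamp_top','cast','spare_cast','top_cast']:
        print(l,[(np.round(d['pixel']),round(d['p'],2)) for d in env.spot_in(n,l)[:3]])
print(env.read_state())
E
```

```text
scene [ 1.3847 -0.467   1.0055]
unit [(array([380., 235.]), 0.84)]
drawer_front [(array([358., 197.]), 0.71), (array([308., 222.]), 0.29)]
shield_hinge [(array([361., 198.]), 0.71), (array([381., 236.]), 0.61)]
shield_edge [(array([403., 218.]), 0.64)]
start_top [(array([338., 218.]), 0.43)]
lamp_top []
cast [(array([358., 180.]), 0.69), (array([328., 195.]), 0.66), (array([339., 219.]), 0.32)]
spare_cast [(array([306., 224.]), 0.66), (array([404., 218.]), 0.44), (array([381., 238.]), 0.2)]
top_cast [(array([376., 236.]), 0.71), (array([364., 251.]), 0.63)]
top [ 0.3035 -0.0288  1.2072]
unit [(array([260., 159.]), 0.7)]
drawer_front [(array([252., 205.]), 0.72), (array([249., 123.]), 0.64)]
shield_hinge [(array([260., 156.]), 0.64)]
shield_edge [(array([246., 124.]), 0.69), (array([453., 144.]), 0.15)]
start_top []
lamp_top []
cast [(array([245., 191.]), 0.89), (array([268., 261.]), 0.86), (array([227., 260.]), 0.73)]
spare_cast [(array([321., 218.]), 0.59)]
top_cast [(array([303., 115.]), 0.62)]
{'clock': 1.0, 'joints': array([ 1.0214,  0.1238,  1.6503,  0.    ,  1.3675, -0.0826]), 'joint_velocities': array([ 0.0008,  0.0012,  0.0009,  0.0016, -0.0011, -0.0011]), 'joint_efforts': array([ -0.0003, -42.3607, -36.5766,  -0.    ,   0.0007,   0.    ]), 'tool_pos': array([0.2925, 0.5804, 0.2393]), 'ee_rot': array([-0.    ,  0.2313,  0.9729,  0.    ]), 'contact_force': array([-0.0714, -0.4992, -0.0692]), 'ft_torque': array([0.0583, 0.0243, 0.0382]), 'grip_force': 0.0, 'width': 1.0024158204672662}
```

```bash
ls pics
```

```text
scene1.png
top1.png
```

Run:
```python
import cv2
a=cv2.imread('pics/top1.png')[80:290,170:390]; cv2.imwrite('pics/topc.png',cv2.resize(a,None,fx=2.8,fy=2.8,interpolation=cv2.INTER_CUBIC))
a=cv2.imread('pics/scene1.png')[130:300,260:460]; cv2.imwrite('pics/scenec.png',cv2.resize(a,None,fx=3.5,fy=3.5,interpolation=cv2.INTER_CUBIC))
```

```text
(no output)
```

View pics/topc.png

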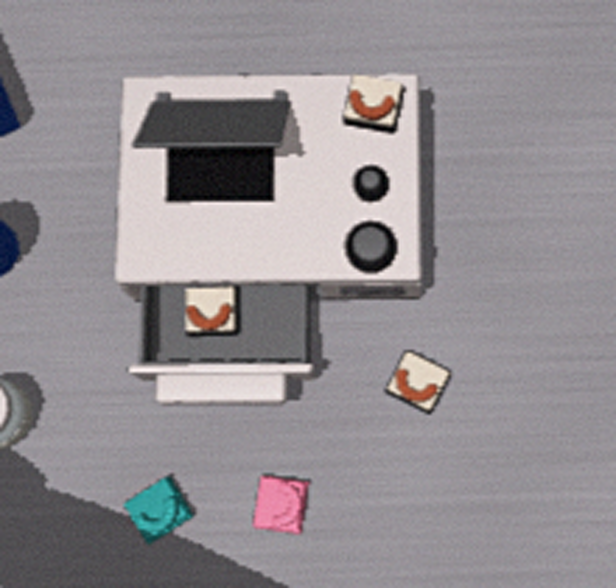

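View pics/scenec.png

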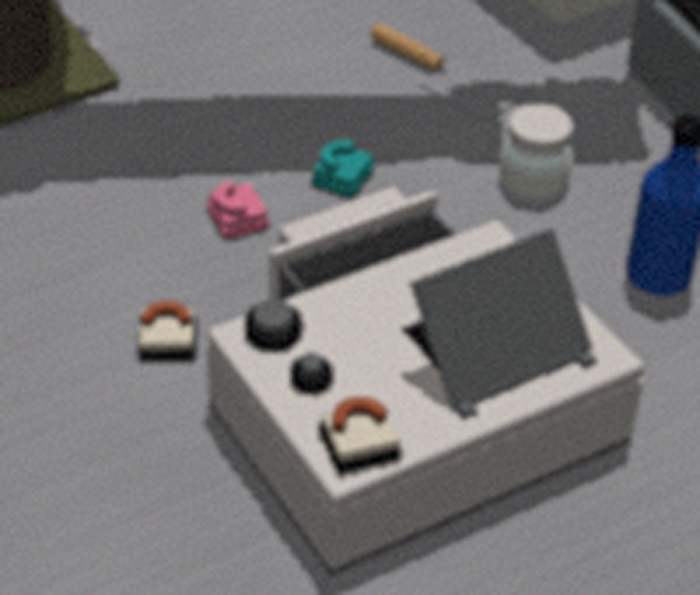

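View pics/top1.png

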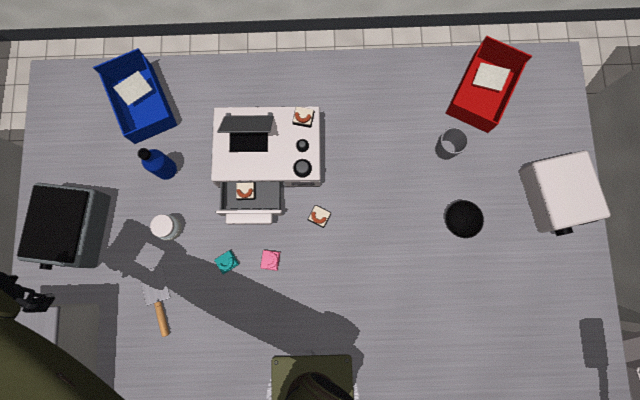

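The top view shows the unit with its drawer out (ledge front edge near pixel (249,223)). The shield is raised, with its free edge at about (244,131). The large button is the front one at (302,168) and the small one is behind it at (302,145). The real cast is in the drawer at (245,190). The pink and turquoise look-alikes stand in front, clear of the ledge. Next I fit the unit pose from both views.

```bash
cat > fit.py <<'E'
from h import *
from scipy.optimize import least_squares
np.set_printoptions(precision=4,suppress=True)
T=lambda u,v:(170+u/2.8,80+v/2.8); S=lambda u,v:(260+u/3.5,130+v/3.5)
ct,cs=cam('top'),cam('scene')
def model(p):
    x,y,w,d,a,bx,h=p
    def W(q): return np.array([x+np.cos(w)*q[0]-np.sin(w)*q[1],y+np.sin(w)*q[0]+np.cos(w)*q[1],q[2]])
    g=np.array([h-.1*np.cos(a),45,.0945+.1*np.sin(a)])
    o=dict(bl=(.1,.14,.09),br=(.1,-.14,.09),fr=(-.1,-.14,.09),fl=(-.1,.14,.09),
     el=(g[0],.110,g[2]),er=(g[0],-.02,g[2]),st=(bx,-.095,.108),la=(bx+.06,-.095,.108),
     hl=(h,.11,.0945),hr=(h,-.02,.0945),ll=(-.127-d-.0,.105,.064),lr=(-.127-d,-.015,.064))
    return {k:W(v) for k,v in o.items()}
obs=[(ct,'bl',T(124,78)),(ct,'br',T(417,76)),(ct,'fr',T(422,283)),(ct,'fl',T(118,281)),
(ct,'el',T(134,146)),(ct,'er',T(282,146)),(ct,'st',T(371,245)),(ct,'la',T(371,181)),(ct,'ll',T(157,401)),(ct,'lr',T(286,401)),
(cs,'br',S(335,497)),(cs,'fr',S(212,332)),(cs,'bl',S(640,367)),(cs,'el',S(553,231)),(cs,'er',S(413,284)),(cs,'st',S(273,315)),(cs,'la',S(312,366))]
f=lambda p:np.concatenate([proj(c,model(p)[k])-o for c,k,o in obs])
r=least_squares(f,[.6,-.15,0,.06,.9,-.05,.07],loss='soft_l1')
if __name__=='__main__':
    print(r.x); 
    for (c,k,o),e in zip(obs,f(r.x).reshape(-1,2)): print(k,e.round(1),end=' ')
    print()
    for k,v in model(r.x).items(): print(k,v)
    for l,px in dict(spare=(320,216),pink=(271,260),turq=(226,262),jar=(163,226)).items(): print(l,onz(ct,px,.03))
    print(onz(ct,(303,117),.122))
E
python3 fit.py; python3 -c "
from h import *
print(env.camera_info('wrist'))"
```

```text
[ 0.6441  0.0995 -0.0207  0.0797  0.7633 -0.0693  0.0781]
bl [-1.  -1.2] br [ 0.6 -2. ] fr [-0.3 -1.5] fl [-1.3  0.6] el [-0.5 -0.1] er [-0.1 -0.8] st [-0.1 -1.1] la [-0.2 -1.2] ll [-0.5  0.2] lr [ 0.  -0.3] br [-1.4 -0.5] fr [-3. -2.] bl [ 0.7 -2. ] el [-1.3 -0.2] er [-2.   0.6] st [-0.9 -0.6] la [-1.1 -1.6] 
bl [0.7469 0.2374 0.09  ]
br [ 0.7411 -0.0425  0.09  ]
fr [ 0.5412 -0.0384  0.09  ]
fl [0.547  0.2416 0.09  ]
el [0.6521 0.2094 0.1636]
er [0.6494 0.0794 0.1636]
st [0.5728 0.006  0.108 ]
la [0.6328 0.0047 0.108 ]
hl [0.7244 0.2079 0.0945]
hr [0.7217 0.0779 0.0945]
ll [0.4396 0.2088 0.064 ]
lr [0.4371 0.0888 0.064 ]
spare [ 0.4557 -0.0346  0.03  ]
pink [0.3443 0.0967 0.03  ]
turq [0.3427 0.2142 0.03  ]
jar [0.4421 0.382  0.03  ]
[0.6984 0.0008 0.122 ]
{'fx': 314.4686232858304, 'fy': 314.4686232858304, 'cx': 322.41497047261765, 'cy': 196.89502082347036, 'mount': array([[-5.95302741e-04, -9.47473383e-01, -3.19834073e-01,
         8.23612342e-02],
       [ 9.99999789e-01, -6.46859086e-04,  5.49633451e-05,
         8.23540662e-04],
       [-2.58963883e-04, -3.19833973e-01,  9.47473568e-01,
        -1.34370665e-01],
       [ 0.00000000e+00,  0.00000000e+00,  0.00000000e+00,
         1.00000000e+00]])}
```

>>> {"method": "servo_tool", "body": {"rot": [[0,0,-6.39],[0,0,-6.39],[0,0,-6.39],[0,0,-6.38],[0,0,0]], "travel": [[0,0,0],[0,0,0],[0,0,0],[0,0,0],[0,0,0]], "claw": [0,0,0,0,0]}}

```text
clock: 1.42
tool_pos: [0.2925, 0.5804, 0.2393]
ee_rot: [0.0, 0.01, 1.0, 0.0]
contact_force: [-0.4, 0.3, -0.0]
width: 0.301
grip_force: 0.0
```

>>> {"method": "servo_tool", "body": {"rot": [[0,0,0],[0,0,0],[0,0,0],[0,0,0],[0,0,0],[0,0,0],[0,0,0],[0,0,0],[0,0,0],[0,0,0],[0,0,0],[0,0,0]], "travel": [[-0.01,-0.036,0],[-0.01,-0.036,0],[-0.01,-0.036,0],[-0.01,-0.036,0],[-0.01,-0.036,0],[-0.01,-0.036,0],[-0.01,-0.036,0],[-0.01,-0.036,0],[-0.01,-0.036,0],[-0.01,-0.036,0],[-0.01,-0.036,0],[-0.006,-0.034,0]], "claw": [0,0,0,0,0,0,0,0,0,0,0,0]}}

```text
clock: 2.42
tool_pos: [0.3998, 0.1462, 0.2397]
ee_rot: [0.001, 0.012, 1.0, 0.0]
contact_force: [1.7, -0.4, 0.1]
width: 0.005
grip_force: 0.0
```

Run:
```python
from h import *
s=env.read_state(); print(s['tool_pos'],s['ee_rot'],s['clock'],s['contact_force'])
c=cam('wrist'); im=save('wrist','w1.png')
from fit import model,r
for k,v in model(r.x).items(): print(k,proj(c,v).round())
```

```text
[0.39984024 0.14624311 0.23969123] [6.33348114e-04 1.20976305e-02 9.99926620e-01 1.12462228e-05] 2.4167 [ 1.68114322 -0.38645228  0.14459834]
bl [399. 439.]
br [182. 440.]
fr [155. 312.]
fl [413. 311.]
el [393. 451.]
er [259. 452.]
st [194. 347.]
la [201. 389.]
hl [377. 431.]
hr [274. 431.]
ll [382. 211.]
lr [268. 211.]
```

View pics/w1.png

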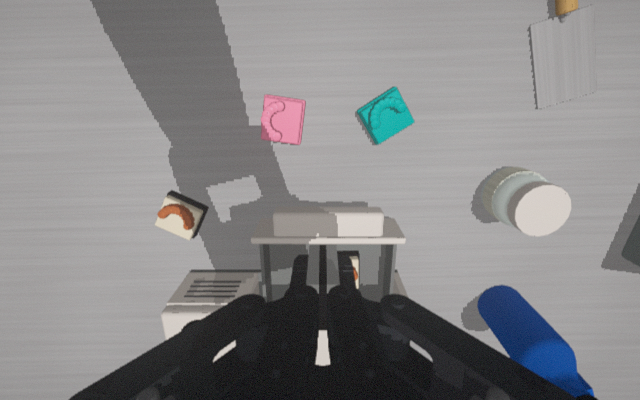

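The wrist view shows the ledge's front top edge at row 211, columns 273–383. The fit predicted 268–382, so I trust it. Descending in front of the ledge.

>>> {"method": "servo_tool", "body": {"rot": [[0,0,0],[0,0,0],[0,0,0],[0,0,0],[0,0,0],[0,0,0],[0,0,0]], "travel": [[0,0,0.032],[0,0,0.032],[0,0,0.032],[0,0,0.032],[0,0,0.032],[0,0,0.032],[0,0,0]], "claw": [0,0,0,0,0,0,0]}}

```text
clock: 3.05
tool_pos: [0.3942, 0.1469, 0.0411]
ee_rot: [-0.006, 0.012, 1.0, -0.002]
contact_force: [-1.9, -0.3, -0.7]
width: -0.001
grip_force: 0.0
```

>>> {"method": "servo_tool", "body": {"rot": [[0,0,0],[0,0,0],[0,0,0],[0,0,0],[0,0,0],[0,0,0],[0,0,0],[0,0,0],[0,0,0],[0,0,0],[0,0,0],[0,0,0]], "travel": [[-0.005,0,0],[-0.005,0,0],[-0.005,0,0],[-0.005,0,0],[-0.005,0,0],[-0.005,0,0],[-0.005,0,0],[-0.005,0,0],[-0.005,0,0],[-0.005,0,0],[-0.005,0,0],[-0.005,0,0]], "claw": [0,0,0,0,0,0,0,0,0,0,0,0]}}

```text
clock: 4.05
tool_pos: [0.4598, 0.1468, 0.0472]
ee_rot: [-0.0, 0.01, 1.0, -0.0]
contact_force: [-2.4, -0.0, 1.7]
width: -0.003
grip_force: 0.9
```

>>> {"method": "servo_tool", "body": {"rot": [[0,0,0],[0,0,0],[0,0,0],[0,0,0],[0,0,0],[0,0,0],[0,0,0],[0,0,0],[0,0,0]], "travel": [[-0.005,0,0],[-0.005,0,0],[-0.005,0,0],[-0.005,0,0],[-0.005,0,0],[-0.005,0,0],[-0.005,0,0],[-0.003,0,0],[0,0,0]], "claw": [0,0,0,0,0,0,0,0,0]}}

```text
clock: 4.8
tool_pos: [0.4985, 0.1462, 0.0475]
ee_rot: [0.001, 0.011, 1.0, 0.0]
contact_force: [-0.7, -0.2, 0.0]
width: -0.0
grip_force: 0.0
```

>>> {"method": "servo_tool", "body": {"rot": [[0,0,0],[0,0,0],[0,0,0]], "travel": [[-0.002,0,0],[-0.002,0,0],[0,0,0]], "claw": [0,0,0]}}

```text
clock: 5.05
tool_pos: [0.5019, 0.1461, 0.0475]
ee_rot: [0.0, 0.01, 1.0, 0.0]
contact_force: [-0.6, -0.0, 0.3]
width: -0.002
grip_force: 0.1
```

>>> {"method": "servo_tool", "body": {"rot": [[0,0,0],[0,0,0],[0,0,0]], "travel": [[-0.002,0,0],[-0.002,0,0],[0,0,0]], "claw": [0,0,0]}}

```text
clock: 5.3
tool_pos: [0.5019, 0.146, 0.0467]
ee_rot: [-0.005, 0.01, 1.0, -0.0]
contact_force: [-14.5, 0.6, 9.8]
width: -0.001
grip_force: 7.0
```

>>> {"method": "servo_tool", "body": {"rot": [[0,0,0],[0,0,0]], "travel": [[-0.002,0,0],[0,0,0]], "claw": [0,0]}}

```text
clock: 5.47
tool_pos: [0.5019, 0.146, 0.0463]
ee_rot: [-0.008, 0.01, 1.0, -0.0]
contact_force: [-20.7, -0.7, 13.3]
width: -0.001
grip_force: 10.3
```

Drawer is home: contact at x=.502 with force rising to 21 N. Backing off, lifting and moving over the shield.

>>> {"method": "servo_tool", "body": {"rot": [[0,0,0],[0,0,0],[0,0,0],[0,0,0],[0,0,0],[0,0,0],[0,0,0],[0,0,0],[0,0,0],[0,0,0],[0,0,0],[0,0,0]], "travel": [[0.006,0,0],[0.016,0,0],[0.016,0,0],[0,0,-0.02],[0,0,-0.025],[0,0,-0.025],[0,0,-0.025],[0,0,-0.025],[0,0,-0.025],[0,0,-0.025],[0,0,-0.02],[0,0,0]], "claw": [0,0,0,0,0,0,0,0,0,0,0,0]}}

```text
clock: 6.47
tool_pos: [0.4723, 0.1472, 0.2433]
ee_rot: [0.005, 0.01, 1.0, 0.001]
contact_force: [0.5, 0.1, 0.7]
width: -0.005
grip_force: 0.0
```

>>> {"method": "servo_tool", "body": {"rot": [[0,0,0],[0,0,0],[0,0,0],[0,0,0],[0,0,0],[0,0,0],[0,0,0],[0,0,0],[0,0,0]], "travel": [[-0.024,0,0],[-0.024,0,0],[-0.024,0,0],[-0.024,0,0],[-0.024,0,0],[-0.024,0,0],[-0.024,0,0],[-0.021,0,0],[0,0,0]], "claw": [0,0,0,0,0,0,0,0,0]}}

```text
clock: 7.22
tool_pos: [0.661, 0.1422, 0.2354]
ee_rot: [0.0, 0.011, 1.0, -0.0]
contact_force: [-0.5, 0.1, 0.0]
width: 0.0
grip_force: 0.0
```

Run:
```python
from h import *
s=env.read_state(); print(s['tool_pos'],s['clock'],s['contact_force'])
im=save('scene','s2.png'); a=im[100:300,250:470,::-1]; cv2.imwrite('pics/s2c.png',cv2.resize(a,None,fx=3,fy=3,interpolation=cv2.INTER_CUBIC))
```

```text
[0.66097075 0.14220621 0.23536852] 7.2167 [-0.45672398  0.07901178  0.00602334]
```

View pics/s2c.png

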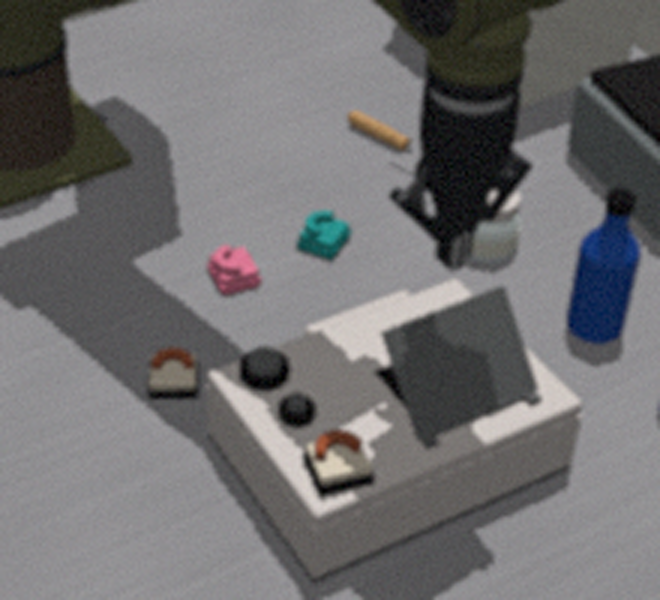

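The scene view shows the drawer shut, with the ledge no longer visible behind the front edge. The fingertips are above the raised shield, tip at crop pixel (455,262). Pressing down slowly.

>>> {"method": "servo_tool", "body": {"rot": [[0,0,0],[0,0,0],[0,0,0],[0,0,0],[0,0,0],[0,0,0],[0,0,0],[0,0,0],[0,0,0],[0,0,0],[0,0,0],[0,0,0]], "travel": [[0,0,0.015],[0,0,0.015],[0,0,0.015],[0,0,0.006],[0,0,0.006],[0,0,0.006],[0,0,0.006],[0,0,0.006],[0,0,0.006],[0,0,0.006],[0,0,0.006],[0,0,0]], "claw": [0,0,0,0,0,0,0,0,0,0,0,0]}}

```text
clock: 8.27
tool_pos: [0.6577, 0.1426, 0.1423]
ee_rot: [-0.001, 0.01, 1.0, -0.0]
contact_force: [0.5, 0.0, -0.0]
width: 0.001
grip_force: 0.0
```

>>> {"method": "servo_tool", "body": {"rot": [[0,0,0],[0,0,0],[0,0,0],[0,0,0],[0,0,0],[0,0,0],[0,0,0]], "travel": [[0,0,0.005],[0,0,0.005],[0,0,0.005],[0,0,0.005],[0,0,0.005],[0,0,0.003],[0,0,0]], "claw": [0,0,0,0,0,0,0]}}

```text
clock: 8.85
tool_pos: [0.6579, 0.1426, 0.1149]
ee_rot: [-0.001, 0.01, 1.0, -0.0]
contact_force: [-0.2, -0.1, -0.6]
width: -0.002
grip_force: 0.0
```

>>> {"method": "servo_tool", "body": {"rot": [[0,0,0],[0,0,0],[0,0,0],[0,0,0],[0,0,0]], "travel": [[0,0,0.002],[0,0,0.002],[0,0,0.002],[0,0,0.002],[0,0,0]], "claw": [0,0,0,0,0]}}

```text
clock: 9.27
tool_pos: [0.6584, 0.1427, 0.1079]
ee_rot: [-0.0, 0.01, 1.0, -0.0]
contact_force: [0.3, 0.3, -1.1]
width: -0.001
grip_force: 0.0
```

>>> {"method": "servo_tool", "body": {"rot": [[0,0,0],[0,0,0],[0,0,0]], "travel": [[0,0,0.001],[0,0,0.001],[0,0,0]], "claw": [0,0,0]}}

```text
clock: 9.52
tool_pos: [0.6585, 0.1427, 0.1062]
ee_rot: [0.0, 0.01, 1.0, -0.0]
contact_force: [0.8, 0.0, 0.1]
width: 0.003
grip_force: 0.1
```

>>> {"method": "servo_tool", "body": {"rot": [[0,0,0],[0,0,0],[0,0,0],[0,0,0]], "travel": [[0,0,0.001],[0,0,0.001],[0,0,0.001],[0,0,0]], "claw": [0,0,0,0]}}

```text
clock: 9.85
tool_pos: [0.6586, 0.1427, 0.105]
ee_rot: [-0.0, 0.01, 1.0, -0.0]
contact_force: [-4.6, -0.0, 7.4]
width: -0.002
grip_force: 3.8
```

Run:
```python
from h import *
s=env.read_state(); print(s['tool_pos'],s['clock'],s['contact_force'])
im=save('scene','s3.png'); a=im[100:300,250:470,::-1]; cv2.imwrite('pics/s3c.png',cv2.resize(a,None,fx=3,fy=3,interpolation=cv2.INTER_CUBIC))
```

```text
[0.65862104 0.14271944 0.10499418] 9.85 [-4.62176438 -0.0291354   7.44512471]
```

View pics/s3c.png

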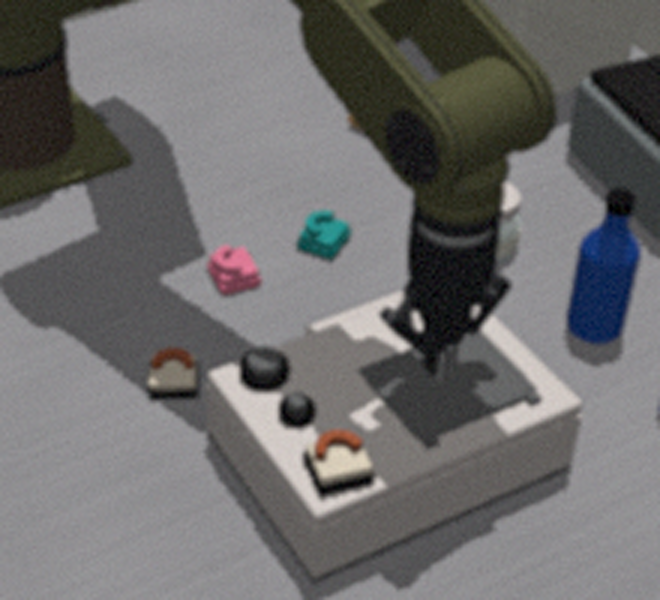

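The shield lies flat, with 7 N against the stop. One small extra push, then lift and move over the large front button at about (.570,.006).

>>> {"method": "servo_tool", "body": {"rot": [[0,0,0],[0,0,0],[0,0,0],[0,0,0],[0,0,0],[0,0,0]], "travel": [[0,0,0.001],[0,0,0],[0,0,-0.012],[0,0,-0.025],[0,0,-0.031],[0,0,0]], "claw": [0,0,0,0,0,0]}}

```text
clock: 10.4
tool_pos: [0.6622, 0.1432, 0.1783]
ee_rot: [0.006, 0.01, 1.0, 0.001]
contact_force: [1.4, 0.5, 1.8]
width: -0.001
grip_force: 0.0
```

>>> {"method": "servo_tool", "body": {"rot": [[0,0,0],[0,0,0],[0,0,0],[0,0,0],[0,0,0],[0,0,0],[0,0,0],[0,0,0]], "travel": [[0.014,-0.023,0],[0.014,-0.023,0],[0.014,-0.023,0],[0.014,-0.023,0],[0.015,-0.023,0],[0.015,-0.023,0],[0,0,0],[0,0,0]], "claw": [0,0,0,0,0,0,0,0]}}

```text
clock: 11.07
tool_pos: [0.5695, 0.0057, 0.1707]
ee_rot: [0.001, 0.011, 1.0, 0.0]
contact_force: [-0.1, 0.6, -0.2]
width: 0.0
grip_force: 0.0
```

Run:
```python
from h import *
s=env.read_state(); print(s['tool_pos'],s['clock'],s['contact_force'])
im=save('scene','s4.png'); a=im[130:300,290:460,::-1]; cv2.imwrite('pics/s4c.png',cv2.resize(a,None,fx=3.5,fy=3.5,interpolation=cv2.INTER_CUBIC))
p=s['tool_pos']; c=cam('scene')
print((proj(c,p-[0,0,.008])-[290,130])*3.5,(proj(c,[p[0],p[1],.108])-[290,130])*3.5)
```

```text
[0.56946252 0.00571276 0.17072675] 11.0667 [-0.14303025  0.5985088  -0.19088693]
[162.14597415 258.59057942] [162.31208404 310.43779858]
```

View pics/s4c.png

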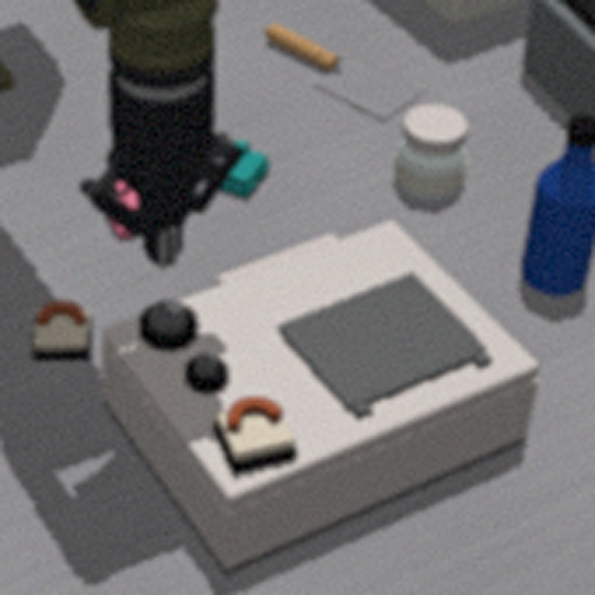

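The shield is flat and the fingertips hang over the big front button (tip at (163,258), button top about (167,315), projected aim (162,310)). Pressing.

>>> {"method": "servo_tool", "body": {"rot": [[0,0,0],[0,0,0],[0,0,0],[0,0,0],[0,0,0],[0,0,0]], "travel": [[-0.001,0,0.016],[0,0,0.016],[0,0,0.015],[0,0,0.003],[0,0,0.003],[0,0,0]], "claw": [0,0,0,0,0,0]}}

```text
clock: 11.62
tool_pos: [0.571, 0.0073, 0.1177]
ee_rot: [-0.0, 0.01, 1.0, 0.0]
contact_force: [-2.1, 1.5, 3.8]
width: -0.002
grip_force: 1.3
```

>>> {"method": "servo_tool", "body": {"rot": [[0,0,0],[0,0,0],[0,0,0],[0,0,0],[0,0,0]], "travel": [[0,0,0.002],[0,0,0.002],[0,0,0.002],[0,0,0.001],[0,0,0]], "claw": [0,0,0,0,0]}}

```text
clock: 12.03
tool_pos: [0.5718, 0.0069, 0.1139]
ee_rot: [0.001, 0.01, 1.0, 0.0]
contact_force: [-6.6, 4.2, 15.0]
width: -0.001
grip_force: 7.5
```

Run:
```python
from h import *
s=env.read_state(); print(s['tool_pos'],s['clock'],s['contact_force'],s['ft_torque'])
im=save('scene','s5.png'); a=im[190:290,290:390,::-1]; cv2.imwrite('pics/s5c.png',cv2.resize(a,None,fx=6,fy=6,interpolation=cv2.INTER_CUBIC))
```

```text
[0.5718453  0.00690412 0.11388257] 12.0333 [-6.55677362  4.15950554 15.01410043] [ 0.49685044  1.11555642 -0.02932477]
```

View pics/s5c.png

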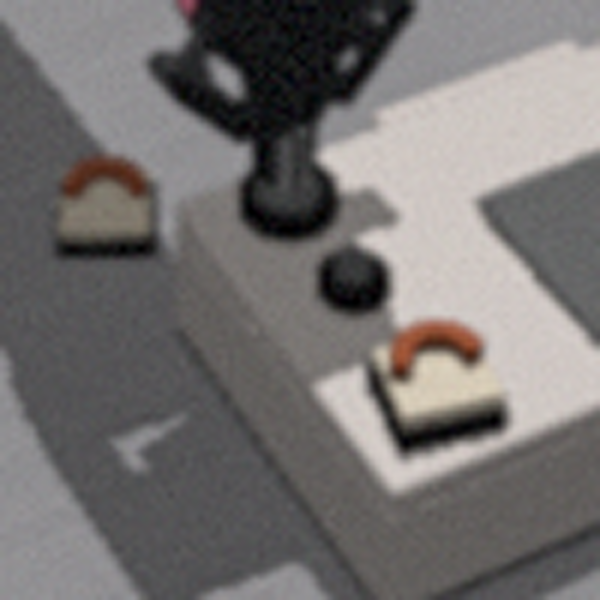

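>>> {"method": "servo_tool", "body": {"rot": [[0,0,0],[0,0,0],[0,0,0],[0,0,0]], "travel": [[0,0,0.001],[0,0,0.001],[0,0,0.001],[0,0,0]], "claw": [0,0,0,0]}}

```text
clock: 12.42
tool_pos: [0.572, 0.0069, 0.1136]
ee_rot: [0.001, 0.01, 1.0, 0.0]
contact_force: [-14.5, 3.4, 27.0]
width: -0.004
grip_force: 14.0
```

It stops hard at tip height .1056, so the fingertip corners are probably sitting on the collar. I'll lift and measure the button's centre with the wrist camera.

>>> {"method": "servo_tool", "body": {"rot": [[0,0,0],[0,0,0],[0,0,0],[0,0,0],[0,0,0],[0,0,0],[0,0,0],[0,0,0]], "travel": [[0,0,-0.008],[0,0,-0.025],[0,0,-0.035],[0.03,0,-0.035],[0.04,0,-0.02],[0.04,0,0],[0.03,0,0],[0,0,0]], "claw": [0,0,0,0,0,0,0,0]}}

```text
clock: 13.08
tool_pos: [0.4325, 0.0094, 0.2253]
ee_rot: [0.0, 0.01, 1.0, -0.0]
contact_force: [0.4, 0.0, 0.3]
width: -0.002
grip_force: 0.0
```

>>> {"method": "servo_tool", "body": {"rot": [[0,0,0],[0,0,0],[0,0,0]], "travel": [[0,0.03,0],[0,0.03,0],[0,0,0]], "claw": [0,0,0]}}

```text
clock: 13.33
tool_pos: [0.4378, 0.0722, 0.2259]
ee_rot: [0.001, 0.009, 1.0, 0.001]
contact_force: [-0.2, -0.5, 0.3]
width: -0.002
grip_force: 0.0
```

Run:
```python
from h import *
s=env.read_state(); print(s['tool_pos'],s['clock'],s['contact_force'],s['ft_torque'])
c=cam('wrist'); im=save('wrist','w2.png'); np.savez('w2.npz',*c)
for p in [(.572,.007,.108),(.632,.006,.108)]: print(proj(c,p))
a=im[180:400,60:340,::-1]; cv2.imwrite('pics/w2c.png',cv2.resize(a,None,fx=2.7,fy=2.7,interpolation=cv2.INTER_CUBIC))
```

```text
[0.4378406  0.0721628  0.22591249] 13.3333 [-0.18600681 -0.47277529  0.27603788] [-0.00132535 -0.05409742 -0.01108674]
[257.56591463 324.22072502]
[261.48330202 371.21424889]
```

View pics/w2c.png

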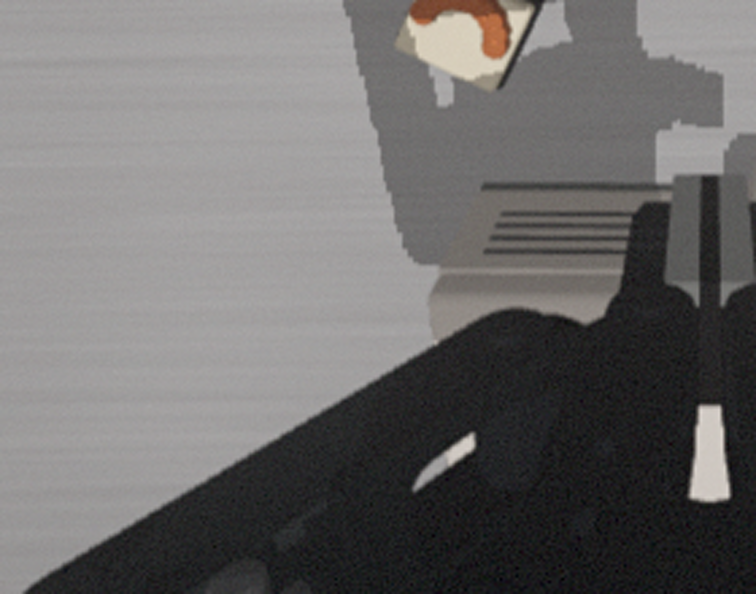

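The wrist view is blocked by the gripper itself: only the unit's right front corner shows, with the spare cast at the top. Instead I'll match the collar's dark silhouette numerically in the earlier top and scene pictures.

Run:
```python
from h import *
from scipy.optimize import least_squares
np.set_printoptions(precision=4,suppress=True)
th=np.linspace(0,2*np.pi,60)
def cen(c,x,y,r,sc=8):
    P=np.array([proj(c,(x+r*np.cos(t),y+r*np.sin(t),z)) for t in th for z in (.09,.106)])
    h=cv2.convexHull(P.astype(np.float32)); m=cv2.moments(h); return np.array([m['m10'],m['m01']])/m['m00'],m['m00']
ob=[]
def blob(f,seed,thr):
    g=cv2.imread(f).max(2).astype(np.uint8); m=(g<thr).astype(np.uint8)
    n,l,st,ce=cv2.connectedComponentsWithStats(m,connectivity=4)
    x,y=seed; w=l[y-5:y+6,x-5:x+6]; k=np.bincount(w[w>0]).argmax()
    h=cv2.convexHull(np.argwhere(l==k)[:,::-1].astype(np.float32)); mm=cv2.moments(h)
    return np.array([mm['m10'],mm['m01']])/mm['m00'],mm['m00']
S=dict(big=(.024,[('top','pics/top1.png',(302,168)),('scene','pics/scene1.png',(338,222)),('scene','pics/s4.png',(338,223))]),
       lamp=(.017,[('top','pics/top1.png',(302,145)),('scene','pics/scene1.png',(349,236))]))
for k,(r,L) in S.items():
  for thr in (75,95):
    B=[(cam(n),)+blob(f,s,thr) for n,f,s in L]
    sol=least_squares(lambda p:np.concatenate([cen(c,p[0],p[1],r)[0]-b for c,b,a in B]),[.572,.006])
    print(k,thr,sol.x,sol.fun,[(round(a),round(cen(c,*sol.x,r)[1])) for c,b,a in B])
    for i in range(len(B)):
        s1=least_squares(lambda p:cen(B[i][0],p[0],p[1],r)[0]-B[i][1],[.572,.006]); print('  ',L[i][0],s1.x)
```

```text
big 75 [0.5741 0.006 ] [ 0.3406 -0.9376 -0.2035 -1.1773 -0.0814 -0.8938] [(233, 300), (142, 237), (154, 237)]
   top [0.5716 0.0069]
   scene [0.5784 0.0041]
   scene [0.5772 0.0044]
big 95 [0.575  0.0062] [ 0.2432 -1.1593  0.091  -0.972  -0.0935 -0.6808] [(238, 300), (158, 238), (179, 238)]
   top [0.572  0.0069]
   scene [0.5782 0.004 ]
   scene [0.5775 0.005 ]
lamp 75 [0.6336 0.0049] [ 0.0693 -0.8765 -0.3099 -1.2041] [(107, 156), (78, 144)]
   top [0.6312 0.0051]
   scene [0.6378 0.0033]
lamp 95 [0.6343 0.0045] [ 0.2632 -1.0177 -0.2458 -1.1767] [(114, 156), (86, 144)]
   top [0.6316 0.0053]
   scene [0.6384 0.0028]
```

>>> {"method": "servo_tool", "body": {"rot": [[0,0,0],[0,0,0],[0,0,0],[0,0,0],[0,0,0],[0,0,0],[6.67,0,0],[6.67,0,0],[6.66,0,0],[0,0,0],[0,0,0]], "travel": [[-0.023,-0.012,0.009],[-0.023,-0.012,0.009],[-0.023,-0.012,0.009],[-0.023,-0.012,0.009],[-0.023,-0.012,0.009],[-0.022,-0.012,0.009],[0,0,0],[0,0,0],[0,0,0],[0,0,0],[0,0,0]], "claw": [0,0,0,0,0,0,0,0,0,0,0]}}

```text
clock: 14.3
tool_pos: [0.573, -0.0052, 0.1705]
ee_rot: [-0.003, 0.009, 0.985, -0.173]
contact_force: [-0.0, 0.5, 0.1]
width: -0.005
grip_force: 0.0
```

>>> {"method": "servo_tool", "body": {"rot": [[0,0,0],[0,0,0],[0,0,0],[0,0,0],[0,0,0],[0,0,0]], "travel": [[0,0.0028,-0.001],[0,0.0038,0.0103],[0,0.0038,0.0103],[0,0.0038,0.0103],[0,0.0038,0.0103],[0,0,0]], "claw": [0,0,0,0,0,0]}}

```text
clock: 14.8
tool_pos: [0.5707, -0.0029, 0.1237]
ee_rot: [-0.005, 0.01, 0.985, -0.174]
contact_force: [-0.5, -0.6, -0.9]
width: -0.002
grip_force: 0.0
```

>>> {"method": "servo_tool", "body": {"rot": [[0,0,0],[0,0,0],[0,0,0]], "travel": [[0,0.0007,0.0019],[0,0.0007,0.0019],[0,0,0]], "claw": [0,0,0]}}

```text
clock: 15.05
tool_pos: [0.5732, -0.0024, 0.1236]
ee_rot: [-0.002, 0.01, 0.985, -0.174]
contact_force: [-0.2, -0.1, -0.3]
width: 0.003
grip_force: 0.0
```

>>> {"method": "servo_tool", "body": {"rot": [[0,0,0],[0,0,0],[0,0,0]], "travel": [[0,0.0007,0.0019],[0,0.0007,0.0019],[0,0,0]], "claw": [0,0,0]}}

```text
clock: 15.3
tool_pos: [0.5737, -0.0023, 0.1201]
ee_rot: [-0.001, 0.01, 0.985, -0.174]
contact_force: [0.4, 0.5, 1.9]
width: 0.001
grip_force: 1.1
```

Contact begins at about z=.120. Continuing in small steps.

>>> {"method": "servo_tool", "body": {"rot": [[0,0,0],[0,0,0],[0,0,0]], "travel": [[0,0.0007,0.0019],[0,0.0003,0.001],[0,0,0]], "claw": [0,0,0]}}

```text
clock: 15.55
tool_pos: [0.5737, -0.0023, 0.1171]
ee_rot: [-0.001, 0.01, 0.985, -0.174]
contact_force: [0.5, 0.7, 4.0]
width: -0.001
grip_force: 1.9
```

>>> {"method": "servo_tool", "body": {"rot": [[0,0,0],[0,0,0],[0,0,0]], "travel": [[0,0.0007,0.0019],[0,0.0003,0.001],[0,0,0]], "claw": [0,0,0]}}

```text
clock: 15.8
tool_pos: [0.5738, -0.0023, 0.1152]
ee_rot: [-0.001, 0.011, 0.985, -0.174]
contact_force: [-2.6, 2.0, 10.3]
width: -0.002
grip_force: 4.8
```

>>> {"method": "servo_tool", "body": {"rot": [[0,0,0],[0,0,0],[0,0,0]], "travel": [[0,0.0007,0.0019],[0,0.0003,0.001],[0,0,0]], "claw": [0,0,0]}}

```text
clock: 16.05
tool_pos: [0.574, -0.0023, 0.1148]
ee_rot: [-0.001, 0.011, 0.985, -0.174]
contact_force: [-7.8, 3.3, 21.4]
width: 0.003
grip_force: 10.6
```

The force rises linearly at about 0.7 N/mm up to 5 N, then stops hard, so the button is fully in. Releasing and retreating.

>>> {"method": "servo_tool", "body": {"rot": [[0,0,0],[0,0,0],[0,0,0],[0,0,0],[0,0,0],[0,0,0],[-6.67,0,0],[-6.67,0,0],[-6.66,0,0],[0,0,0],[0,0,0],[0,0,0]], "travel": [[0,-0.002,-0.006],[0,-0.007,-0.018],[0,-0.01,-0.028],[0,-0.01,-0.028],[0,-0.01,-0.028],[0,0,0],[0.03,0,0],[0.03,0,0],[0.03,0,0],[0.03,0,0],[0,0,0],[0,0,0]], "claw": [0,0,0,0,0,0,0,0,0,0,0,0]}}

```text
clock: 17.05
tool_pos: [0.4517, -0.0, 0.2241]
ee_rot: [-0.0, 0.011, 1.0, 0.0]
contact_force: [1.0, 0.4, 0.1]
width: 0.002
grip_force: 0.0
```

Run:
```python
from h import *
s=env.read_state(); print(s['tool_pos'],s['clock'],s['contact_force'])
a=save('scene','s6.png')[130:300,290:460,::-1]; b=save('top','t6.png')[80:290,170:390,::-1]
cv2.imwrite('pics/f.png',np.hstack([cv2.resize(a,(400,400)),cv2.resize(b,(400,400))]))
```

```text
[ 4.51724525e-01 -1.61845344e-05  2.24059578e-01] 17.05 [1.00002192 0.44478016 0.09496196]
```

View pics/f.png

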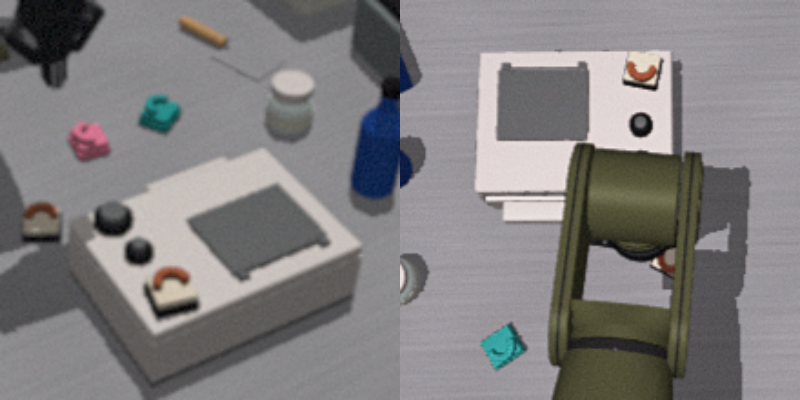

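The drawer is home, the shield is flat at crop pixel (265,230), both buttons are up at (112,217) and (138,250), and nothing else has moved. Handing in.

```bash
python3 -c "
from h import *
print(env.hand_in())"
```

```text
the job is handed in; nothing more can be done
None
```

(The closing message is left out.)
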